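# Load the sticker roll under the sprung dust cover

## Task

Load the green sticker roll into its blue dust case without gripping or lifting it: with one fingertip press the red bar down and keep it down so that the yellow sprung cover stays open, and with the other fingertip push the roll along the lane until it is right inside, under the cover. Then let the bar up, so that the cover shuts fully behind the roll, and move clear. Leave the tape roll, the red marker and the bagged iron head next to the case where they are.

Things in the scene. Friction and masses are not known exactly. Their poses are not given: they have to be found in the camera images.
- dust_case: Fixed blue case on a 10 mm grey base plate (x -130 to 82, y -98 to 45 mm, top at z = 4 = lane floor). Origin: 6 mm above the table, on the lane's centre line, at the inner face of the cover's lip (the mouth). x: loading direction, away from the robot; y: left, away from the red bar; z up. 'Case' numbers below: this frame, mm. Right of it, near world y = 0, stands a tall fixed gauge.
- mouth (a point): Centre of the mouth on the lane floor (case 0, 0, 4). Lane: 73 wide (y -36.5 to 36.5), open to -x; side walls rise to z = 16 from x = -126 to 2 and to z = 28 inside (x 2 to 78). Back wall's inner face at x = 72. At the mouth y = -36 to 22 is free above the lane for a finger, which may go on to x = 12, where the panel begins.
- hinge (a point): On the cover's hinge shaft (case 0, -46, 24), 7 thick, along x between two posts 30 high at case x = -123 and 73.
- cover (a joint): Hinge of the yellow-framed clear cover: 0 = shut, 0.45 rad = fully open (stop). Pressing the red bar down raises the side over the lane. A spring shuts it: about 2 N on the bar starts it, about 5 N holds it fully open. Shut, the panel lies at case z = 29.5 to 33.5 over case x 14 to 78; fully open its outer edge is at z = 75. The lip clears the roll's top above 0.3 rad.
- lip (a point): Middle of the lower edge of the cover's lip (case -2, 29, 7 when shut): a tab 14 wide (y 22 to 36) and 4 thick (x -4 to 0) that hangs at the cover's left front corner and blocks the roll. Pushing the roll against it does not open it.
- bar_mid (a point): Middle of the red bar's top face: case -52, -78, 26 when shut; y = -76, z = 12 fully open (case z about 16 at 0.33 rad).
- roll_mid (a point): Centre, half-way up, of the loose green sticker roll: 70 across, 22 high, 0.06 to 0.13 kg, lying flat on the lane floor in front of the lip (centre at case x -62 to -40). It is in, and the cover can shut behind it, with its centre at case x = 29 to 37; at 37 it is against the back wall.
- tape: Bystander: loose roll of brown packing tape, 72 mm across, 18 mm high, lying left of the lane. Origin: centre of its underside.
- red_marker: Bystander: loose red felt marker, 124 mm long along its own y, 16 mm high, lying left of the case. Origin: centre of its underside.
- iron: Bystander: loose bagged chrome iron head, 43 x 106 x 76 mm (x, y, z), standing at the case's far right corner. Origin: centre of its underside.
- bar_end (a point): Near (robot-side) end of the red bar's top face (case -125, -78, 26 when shut). The bar is fixed to the cover, right of the lane: a flat strip 30 wide along case x from -125 to 20, so a fingertip can slide along it keeping it pressed. Shut, it spans case y -93 to -64 and slopes up to the right by 0.225 rad (fully open: down by 0.225 rad).
Mind the look-alikes: they are no part of the job. There is more than one size of the part that bears roll_mid; the job needs the smallest.

How it is judged:
On the way, in this order (a step that is already met when the one before it is completed fails the run):
1. the cover is opened by pressing the red bar, the roll still outside (value of joint cover above 0.2 rad and x of roll_mid in the frame of dust_case below 0 m and contact force between the fingers and cover above 0.3 N), for 0.05 s.
2. the roll is inside while a fingertip still holds the bar down (value of joint cover above 0.2 rad and x of roll_mid in the frame of dust_case above 0.024 m and contact force between the fingers and cover above 0.3 N), for 0.05 s.
At the end, for the whole second after the job is handed in: The sticker roll lies flat in the case, its centre at least 24 mm past the mouth, and the cover is shut (hinge below 0.05 rad) (value of joint cover below 0.05 rad and x of roll_mid in the frame of dust_case between 0.024 and 0.045 m and z of roll_mid in the frame of dust_case below 0.022 m and angle between roll_mid's own z axis and vertical below 0.15 rad); the robot touches nothing.
It fails at once if the roll is lifted (more than 12 mm) or tipped (z of roll_mid in the frame of dust_case above 0.027 m or angle between roll_mid's own z axis and vertical above 0.4 rad).
It fails at once if the tape roll, marker or iron head is moved more than 20 mm (distance of any of tape, red_marker, iron from where it was at the start of the episode above 0.02 m).
It also fails if it takes over 40 s, if anything falls off the work surface, if the arm or the gripper's body presses on something with over 40 N, if the wrist force passes 120 N, or if a joint passes its speed limit or range.

## Robot

A 6-joint arm with a two-finger parallel gripper is mounted at the origin on a cart in front of the work surface, level with it; the furniture and walls round the work are solid. World frame = base frame: x ahead of the robot, y to its left, z up, the work surface at z = 0. Lengths are in m, angles in rad, forces in N, time in s.
With the tool pointing down it reaches from about 0.35 to 0.85 m from the base axis. Payload 8.1 kg.
Tool frame: the origin (TCP) lies midway between the tips of the shut fingers; the grasp point (between the pads) lies 19 mm behind it; z points along the fingers, y is the direction in which the jaws open and shut (so a half turn about z gives the same grasp; the last joint's range is limited). The gripper opens to 93 mm and grips with 3 to 60 N. Pads are 15 mm wide; open, the fingers measure 128 mm over their backs; the gripper's body (75 mm by 188 mm) begins 65 mm behind the grasp point.
Start: joints at [1.234, 0.13, 1.488, -0, 1.523, -0.085], TCP at [0.149, 0.581, 0.219] pointing down, gripper open.
Joint ranges: [-2.96, 2.96], [-0.89, 2.26], [0.02, 2.5], [-1.34, 4.48], [0, 2.73], [-2.66, 2.66]. Speed limits (rad/s): [2.39, 2.39, 2.79, 3.14, 3.14, 3.14].

## Interface

Orientations are given as a rotation vector (axis times angle).
In Python, from plant import robot, optics, ticket gives the robot as it stands.
- The arm moves only by the tool send_rows, never from a script. Its argument "targets" is a list of rows, each a list of 3 entries, a list of its own where there are three numbers: the opening, from -1 (shut) to 1 (fully open), then the shift along the tool's x, y, z in mm, then the turn about the tool's z in rad. A call has 1 to 12 rows; each row shifts and turns the commanded pose from where the row before left it, along the tool's axes as they then stand; what a row does not reach is not made up. A row lasts 1/10 s, in which the tool goes at most 50 mm and 8.59 degrees, less where a joint would pass 70% of its speed; a pose out of reach is approached as far as the arm can. A call with a gripper value outside its range is refused whole. The fingers move at their own pace and stop on an object; "newtons" is the grip in N (left out, the last holds). Time passes only in rows, so rows that do not move let the fingers close. It gives the time, the measured TCP pose, the force and the opening at its end, in the units of the state.
- robot.read_state(): the state, without advancing time (a new reading comes with each control period).
- optics.read_camera(name): name is "scene" or "side" or "wrist"; returns a dict with "color" (400x640x3 uint8, red, green, blue), "K" (3x3 intrinsics, pixels), "position" and "orientation" of the camera in the world. Camera axes: x right, y up, looking along -z (the intrinsics and any distortion apply to the point x, -y, -z); pixel columns grow to the right and rows downward; lengths in m; the calibration is good to about 2 mm. A picture is of the moment at which its call begins. There is no depth.
- ticket.close_job(): hands the job in, once; it reports no verdict.
Trained networks look in the newest picture that a camera, given by its name, has taken for a name from the list of things; names that differ only in an ending like _2 or _b are one class to them, and where a whole thing is asked for, a point or a joint stands for the part that bears it (a point fixed in the world has none). Each returns a list of dicts, best first, with "confidence" (0 to 1); they miss things now and then, are a little off and sometimes report something else, mostly with a low value. They report only what shows in the picture. A call takes as long as a camera call. They do not tell look-alikes from the thing itself.
- optics.cut_out(camera, name): "region" (400x640 bool, what is visible of it) and "point" ([column, row] in pixels, amid what is visible of it).
The state is a dict: "t": time; "q": joint angles; "dq": joint speeds; "joint_torque": joint torques, N m; "tool_pos": TCP position; "orientation": TCP orientation; "force": force on the tool from outside, world axes, zero at the start; "wrist_torque": the same for the moment, N m; "opening": finger opening in m.
Only numpy, scipy, OpenCV 4.12 (cv2) and the standard library are available. Lean on these libraries where they do the work, as an engineer would, in place of code of your own. Each camera call takes 0.05 s, during which the arm holds its last target.

## Working session

There is one attempt and no reset: what is moved stays moved. The work goes in short steps, Python scripts to look and compute and a tool call to move; the robot and the scene stay as the last step left them, time stands still between calls to the robot, and variables do not carry over. Pictures are saved under pics/ and viewed, and the job is handed in when it is done.

Besides the shell and the picture viewer there is one more tool, called after "Request:" as name(argument=value, ...), one argument or row to a line, values as JSON. send_rows: Moves the arm, as the interface text tells. Its arguments: {"type":"object","properties":{"targets":{"type":"array","items":{"type":"array"}},"newtons":{"type":"number"}},"required":["targets"]}

```bash
ls; mkdir -p pics
python3 - <<'E'
from plant import robot, optics, ticket
import cv2
print(robot.read_state())
for n in ["scene","side","wrist"]:
    c=optics.read_camera(n); cv2.imwrite(f"pics/{n}0.png",c["color"][:,:,::-1]); print(n,c["K"],c["position"],c["orientation"])
E
```

```text
pics
{'t': 0.0, 'q': array([ 1.23358856e+00,  1.31175772e-01,  1.48928221e+00, -1.44756071e-05,
        1.52294594e+00, -8.53981099e-02]), 'dq': array([ 1.92815703e-03,  9.44538246e-04,  9.85207452e-04, -3.43888682e-05,
        8.78421668e-04,  5.00034730e-04]), 'joint_torque': array([-1.63595661e-03, -5.59836209e+01, -4.91761672e+01,  7.64914951e-02,
        3.53678316e-02, -1.58482717e-04]), 'tool_pos': array([0.14929227, 0.5805562 , 0.21757708]), 'orientation': array([-3.94450312e-01, -3.11636128e+00,  2.78629584e-03]), 'force': array([ 0.14517792,  0.80125956, -0.48479433]), 'wrist_torque': array([-0.01739107, -0.00448984, -0.00972881]), 'opening': 0.09291188469761191}
scene [[461.39855316   0.         313.51785584]
 [  0.         461.39855316 199.44797742]
 [  0.           0.           1.        ]] [-0.01106075  1.09239984  0.52969215] [ 0.42327743 -1.36383115 -2.19438571]
side [[373.43970649   0.         319.61001305]
 [  0.         373.43970649 198.02423608]
 [  0.           0.           1.        ]] [1.14244463 0.29464163 0.61323757] [0.655343   0.63144786 1.44604019]
wrist [[287.20547629   0.         321.72153423]
 [  0.         287.20547629 198.84272235]
 [  0.           0.           1.        ]] [0.07596467 0.59992296 0.38383652] [-0.23549661 -0.1807941   1.31096752]
```

View pics/scene0.png

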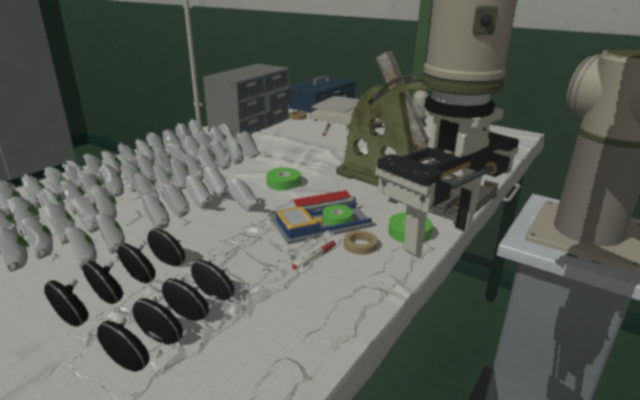

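View pics/side0.png

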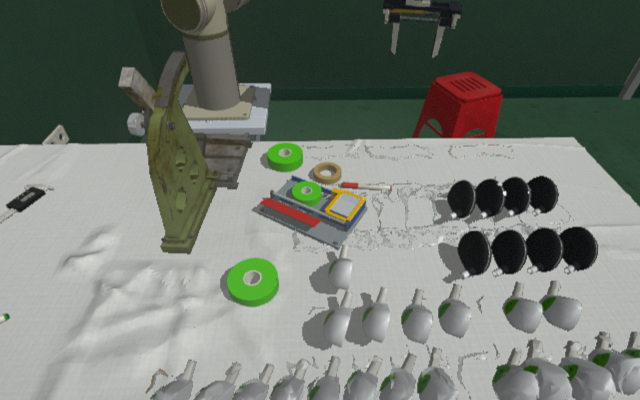

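View pics/wrist0.png

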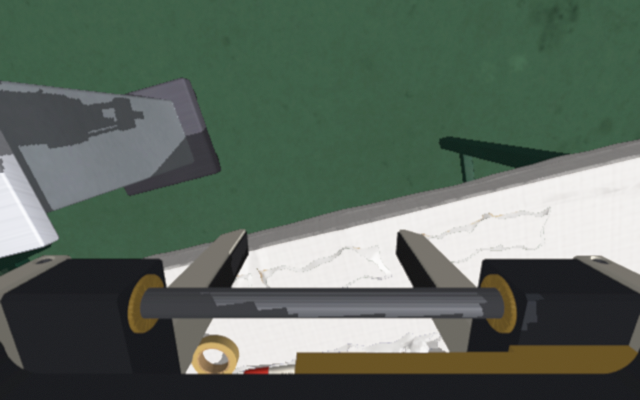

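```bash
python3 - <<'E'
import cv2
a=cv2.imread("pics/scene0.png")[165:285,230:430]; b=cv2.imread("pics/side0.png")[135:285,220:420]
cv2.imwrite("pics/sc_crop.png",cv2.resize(a,None,fx=4,fy=4,interpolation=cv2.INTER_CUBIC)); cv2.imwrite("pics/si_crop.png",cv2.resize(b,None,fx=4,fy=4,interpolation=cv2.INTER_CUBIC))
E
cat > h.py <<'E'
import numpy as np, cv2
from scipy.spatial.transform import Rotation as R
def proj(c,P):
    P=np.atleast_2d(P); p=R.from_rotvec(c["orientation"]).inv().apply(P-c["position"])
    return np.c_[c["K"][0,0]*p[:,0]/-p[:,2]+c["K"][0,2], c["K"][1,1]*-p[:,1]/-p[:,2]+c["K"][1,2]]
def ray(c,uv):
    d=np.array([(uv[0]-c["K"][0,2])/c["K"][0,0],-(uv[1]-c["K"][1,2])/c["K"][1,1],-1])
    return c["position"],R.from_rotvec(c["orientation"]).apply(d)
def onz(c,uv,z):
    o,d=ray(c,uv); return o+d*(z-o[2])/d[2]
def case2w(pose,P):
    x,y,a=pose; P=np.atleast_2d(P)/1000.
    c,s=np.cos(a),np.sin(a)
    return np.c_[x+c*P[:,0]-s*P[:,1], y+s*P[:,0]+c*P[:,1], P[:,2]+.006]
def w2case(pose,W):
    x,y,a=pose; W=np.atleast_2d(W); c,s=np.cos(a),np.sin(a); dx=W[:,0]-x;dy=W[:,1]-y
    return 1000*np.c_[c*dx+s*dy,-s*dx+c*dy,W[:,2]-.006]
E
python3 - <<'E'
from plant import robot, optics, ticket
import pickle
from h import *
d={}
for n in ["scene","side"]:
    c=optics.read_camera(n); d[n]=c
    for name in ["dust_case","cover","roll_mid","tape","red_marker","iron","bar_mid","mouth","hinge","lip","bar_end"]:
        r=optics.cut_out(n,name)
        for e in r[:4]:
            e["name"]=name; print(n,name,round(e["confidence"],2),np.round(e["point"]),e["region"].sum(), np.round(onz(c,e["point"],0.01),3))
        d[n+name]=r
pickle.dump(d,open("d0.pkl","wb"))
E
```

```text
scene dust_case 0.62 [311. 216.] 2776 [0.542 0.311 0.01 ]
scene dust_case 0.39 [357. 246.] 588 [0.387 0.36  0.01 ]
scene cover 0.69 [306. 206.] 1294 [0.583 0.276 0.01 ]
scene roll_mid 0.75 [338. 216.] 557 [0.492 0.273 0.01 ]
scene roll_mid 0.71 [243. 196.] 552 [0.747 0.325 0.01 ]
scene roll_mid 0.64 [284. 178.] 693 [0.736 0.172 0.01 ]
scene roll_mid 0.56 [398. 230.] 578 [0.346 0.25  0.01 ]
scene tape 0.77 [358. 245.] 656 [0.386 0.357 0.01 ]
scene red_marker 0.74 [315. 254.] 342 [0.443 0.437 0.01 ]
scene red_marker 0.41 [315. 220.] 3068 [0.525 0.319 0.01 ]
scene iron 0.62 [243. 197.] 634 [0.743 0.328 0.01 ]
scene bar_mid 0.9 [307. 203.] 1202 [0.588 0.262 0.01 ]
scene bar_mid 0.38 [244. 197.] 613 [0.739 0.329 0.01 ]
scene mouth 0.82 [312. 217.] 3033 [0.539 0.314 0.01 ]
scene hinge 0.88 [307. 211.] 1321 [0.566 0.293 0.01 ]
scene hinge 0.18 [340. 213.] 508 [0.494 0.259 0.01 ]
scene lip 0.68 [309. 207.] 1307 [0.574 0.274 0.01 ]
scene bar_end 0.78 [307. 206.] 1185 [0.58  0.276 0.01 ]
side dust_case 0.95 [322. 210.] 4101 [0.53 0.32 0.01]
side cover 0.66 [330. 208.] 1721 [0.523 0.34  0.01 ]
side roll_mid 0.96 [307. 191.] 610 [0.463 0.286 0.01 ]
side roll_mid 0.72 [253. 280.] 2099 [0.718 0.181 0.01 ]
side roll_mid 0.71 [284. 158.] 948 [0.328 0.226 0.01 ]
side tape 0.57 [328. 169.] 465 [0.378 0.34  0.01 ]
side red_marker 0.64 [332. 208.] 1668 [0.522 0.344 0.01 ]
side red_marker 0.52 [362. 190.] 266 [0.461 0.421 0.01 ]
side iron 0.85 [342. 272.] 711 [0.702 0.353 0.01 ]
side bar_mid 0.86 [333. 209.] 1761 [0.525 0.346 0.01 ]
side mouth 0.7 [320. 212.] 4037 [0.536 0.316 0.01 ]
side hinge 0.61 [342. 272.] 766 [0.704 0.354 0.01 ]
side lip 0.77 [326. 208.] 1691 [0.521 0.33  0.01 ]
side bar_end 0.93 [327. 210.] 1797 [0.529 0.332 0.01 ]
```

View pics/sc_crop.png

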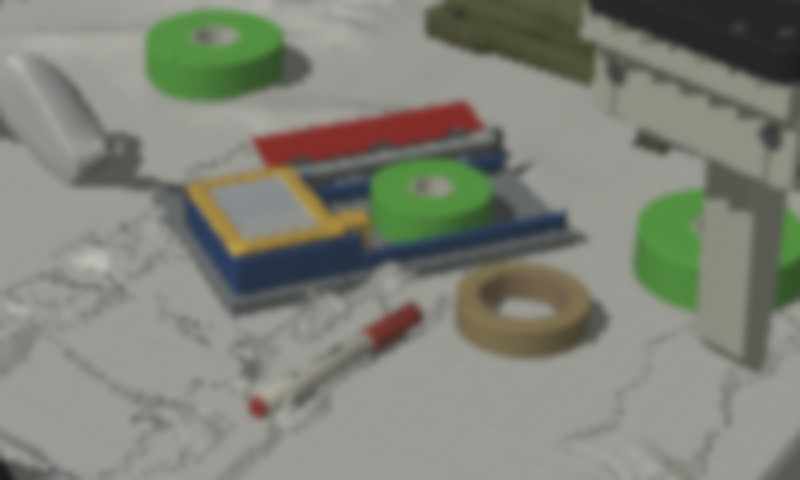

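View pics/si_crop.png

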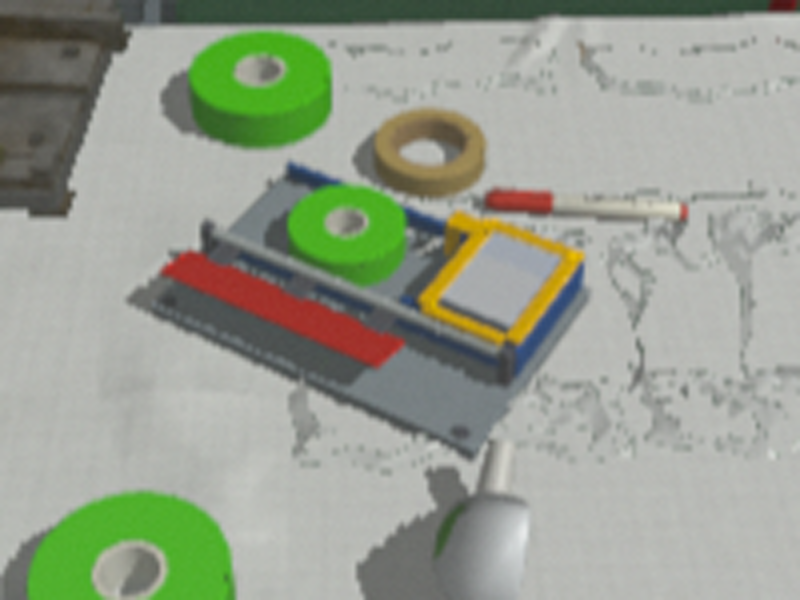

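Run:
```python
from h import *
import pickle
from scipy.optimize import least_squares
d=pickle.load(open("d0.pkl","rb"))
S=lambda u,v:(u/4+220,v/4+135); C=lambda u,v:(u/4+230,v/4+165)
obs=[("side",(82,-98,4),S(475,452)),("side",(-130,-98,4),S(130,297)),("side",(82,45,4),S(588,290)),
("side",(-125,-93,29.2),S(162,270)),("side",(-125,-64,22.7),S(185,252)),("side",(20,-93,29.2),S(377,364)),("side",(20,-64,22.7),S(403,343)),
("scene",(20,-93,29.2),C(253,138)),("scene",(20,-64,22.7),C(268,165)),("scene",(-125,-93,29.2),C(470,101)),("scene",(-125,-64,22.7),C(485,125)),
("scene",(-130,45,4),C(585,236)),("scene",(82,45,4),C(235,307))]
def f(p): return np.concatenate([ (proj(d[n],case2w(p,P))[0]-uv) for n,P,uv in obs])
r=least_squares(f,[.54,.3,.7],loss="soft_l1"); print(r.x,np.degrees(r.x[2])); print(np.round(f(r.x).reshape(-1,2),1))
p=r.x; np.save("pose.npy",p)
# separately each camera
for n in ["scene","side"]:
    o=[q for q in obs if q[0]==n]
    r=least_squares(lambda p:np.concatenate([ (proj(d[a],case2w(p,P))[0]-uv) for a,P,uv in o]),p); print(n,r.x)
# roll: fit mask by ellipse bounding: project cylinder silhouettes
def cyl(x,y,n):
    t=np.linspace(0,2*np.pi,60); W=np.concatenate([case2w(p,np.c_[x+35*np.cos(t),y+35*np.sin(t),0*t+z]) for z in (4,26)])
    return cv2.convexHull(proj(d[n],W).astype(np.float32))
for n,g in [("side",(307,193)),("scene",(340,214))]:
    col=d[n]["color"].astype(int); m=((col[...,1]>col[...,0]*1.5)&(col[...,1]>col[...,2]*1.5)&(col[...,1]>60)).astype(np.uint8)
    k,l,st,ce=cv2.connectedComponentsWithStats(m); i=l[g[1],g[0]]
    if i==0: i=l[g[1]+8,g[0]]
    print(n,st[i],ce[i])
    x0,y0,w,h=st[i][:4]
    def e(q):
        u=cyl(q[0],q[1],n).reshape(-1,2); return [u[:,0].min()-x0+.5,u[:,0].max()-(x0+w)+.5,u[:,1].min()-y0+.5,u[:,1].max()-(y0+h)+.5]
    r=least_squares(e,[-50,0]); print(r.x,np.round(e(r.x),1))
for n in ["side","scene"]:
  for nm in ["tape","red_marker","iron"]: pass
for nm,uv in [("tape",(328,173)),("marker tip",S(688,212)),("marker cap",S(485,200)),("ironhandle",S(497,440)),("ironbottom",S(490,580))]:
  w=onz(d["side"],uv,.01); print(nm,w,w2case(p,w))
# overlay
for n in ["side","scene"]:
    im=cv2.resize(d[n]["color"][:,:,::-1],None,fx=4,fy=4,interpolation=cv2.INTER_CUBIC)
    def poly(P,c):
        u=proj(d[n],case2w(p,P))*4+1.5; cv2.polylines(im,[np.round(u).astype(int)],True,c,1)
    poly([(-130,-98,4),(82,-98,4),(82,45,4),(-130,45,4)],(0,0,0))
    poly([(-125,-93,29.2),(20,-93,29.2),(20,-64,22.7),(-125,-64,22.7)],(255,255,0))
    poly([(-126,36.5,16),(2,36.5,16),(2,-36.5,16),(-126,-36.5,16)],(255,0,255))
    poly([(0,22,33),(0,36,33),(0,36,7),(0,22,7)],(255,0,255))
    poly([(14,-36,33),(78,-36,33),(78,36,33),(14,36,33)],(0,0,255))
    x,y=(4*220,4*135) if n=="side" else (4*230,4*165)
    cv2.imwrite(f"pics/ov_{n}.png",im[y:y+600,x:x+800])
```

```text
[0.51325245 0.33378963 1.0073374 ] 57.71618171831508
[[-0.4 -0.9]
 [ 4.7  1.4]
 [ 0.6 -1.2]
 [-1.4 -0.3]
 [ 0.8 -1.2]
 [-0.1  0.2]
 [ 0.3 -0.9]
 [-0.1 -1.1]
 [ 0.4 -0.3]
 [-0.5 -1.2]
 [ 0.8 -0.2]
 [-1.2 -1.8]
 [-0.3 -1.7]]
scene [0.50957608 0.33811745 1.01233912]
side [0.51456301 0.33237201 1.00848723]
side [292 181  30  26 518] [306.9980695 193.1003861]
[-50.   0.] [2.7 2.5 0.9 1.6]
scene [323 205  30  20 420] [336.62142857 214.7       ]
[-50.   0.] [-2.2 -1.7 -0.1  2.6]
tape [0.39317321 0.34059989 0.01      ] [[-58.37847796 105.15396944   4.        ]]
marker tip [0.45595183 0.49519681 0.01      ] [[105.8506461  134.65243804   4.        ]]
marker cap [0.44136432 0.37124263 0.01      ] [[-6.73317995 80.77929541  4.        ]]
ironhandle [0.63446156 0.363508   0.01      ] [[ 89.86372959 -86.59873779   4.        ]]
ironbottom [0.72178187 0.35326195 0.01      ] [[ 127.84055235 -165.89298752    4.        ]]
```

View pics/ov_side.png

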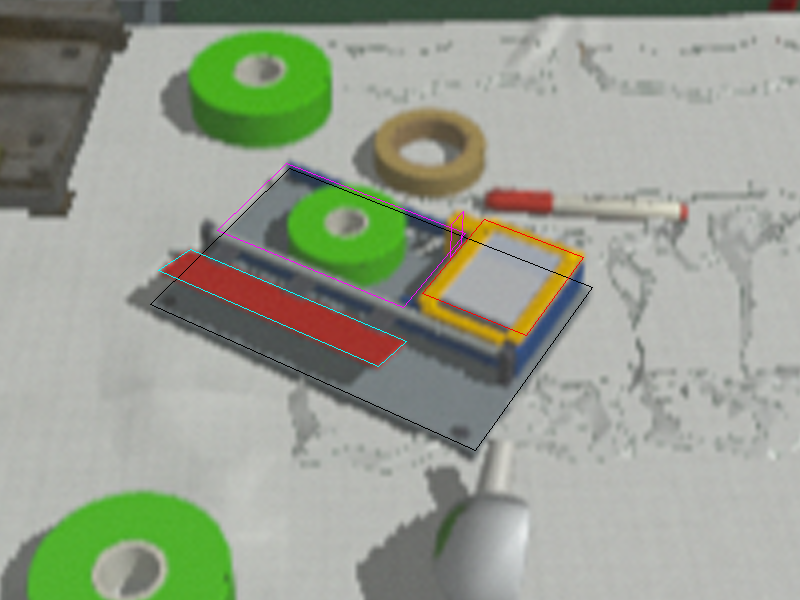

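View pics/ov_scene.png

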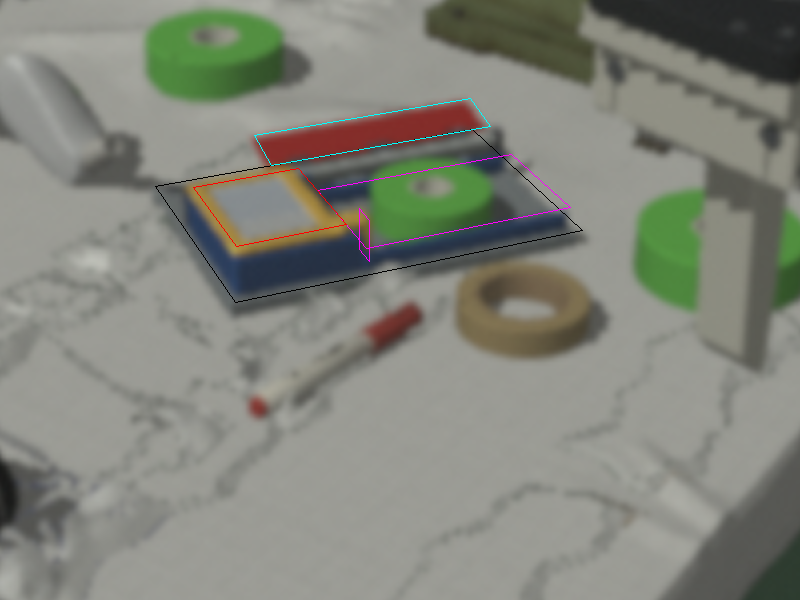

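```bash
cat >> h.py <<'E'
def tool(s): return R.from_rotvec(s["orientation"]).as_matrix()
def plan(s,pose,tgt_case,flip=0):
    """shift in tool axes (mm) and turn, to put TCP at case point with tool y along +-case y"""
    T=tool(s); W=case2w(pose,tgt_case)[0]; dlt=T.T@(W-s["tool_pos"])*1000
    a=pose[2]; ax=np.array([np.cos(a),np.sin(a),0])
    v=T.T@ax*(-1 if flip else 1); turn=np.arctan2(v[1],v[0])
    return dlt,turn
E
python3 - <<'E'
from plant import robot
from h import *
import pickle
from scipy.optimize import least_squares
d=pickle.load(open("d0.pkl","rb"))
s=robot.read_state(); p=np.load("pose.npy")
print(np.round(tool(s),3))
for f in (0,1): print(plan(s,p,(-112,-39,120),f))
c=d["wrist"] if "wrist" in d else None
S=lambda u,v:(u/4+220,v/4+135); C=lambda u,v:(u/4+230,v/4+165)
obs=[("side",(82,-98,4),S(475,452)),("side",(82,45,4),S(588,290)),
("side",(-125,-93,29.2),S(162,270)),("side",(-125,-64,22.7),S(185,252)),("side",(20,-93,29.2),S(377,364)),("side",(20,-64,22.7),S(403,343)),
("scene",(20,-93,29.2),C(253,138)),("scene",(20,-64,22.7),C(268,165)),("scene",(-125,-93,29.2),C(470,101)),("scene",(-125,-64,22.7),C(485,125)),
("scene",(-130,45,4),C(585,236)),("scene",(82,45,4),C(235,307))]
def f(q): 
    sh={"side":q[3:5],"scene":q[5:7]}
    return np.concatenate([ (proj(d[n],case2w(q[:3],P))[0]+sh[n]-uv) for n,P,uv in obs]+[q[3:]*.7])
r=least_squares(f,list(p)+[0]*4); print(r.x); p=r.x[:3]; np.save("pose.npy",p); sh={"side":r.x[3:5],"scene":r.x[5:]}; print(np.round(f(r.x)[:-4].reshape(-1,2),1))
for n,g in [("side",(307,200)),("scene",(340,222))]:
    col=d[n]["color"].astype(int); m=((col[...,1]>col[...,0]*1.5)&(col[...,1]>col[...,2]*1.5)&(col[...,1]>60)).astype(np.uint8)
    k,l,st,ce=cv2.connectedComponentsWithStats(m); i=l[g[1],g[0]]
    x0,y0,w,h=st[i][:4]
    def e(q):
        t=np.linspace(0,2*np.pi,60); W=np.concatenate([case2w(p,np.c_[q[0]+35*np.cos(t),q[1]+35*np.sin(t),0*t+z]) for z in (4,26)])
        u=proj(d[n],W)+sh[n]; return [u[:,0].min()-x0+.5,u[:,0].max()-(x0+w)+.5,u[:,1].min()-y0+.5,u[:,1].max()-(y0+h)+.5]
    r=least_squares(e,[-50,0]); print(n,st[i],r.x,np.round(e(r.x),1))
for nm,uv in [("gauge foot",(192,250)),("gauge foot near",(165,250)),("foot2",(225,185)),("foot3",(245,160))]:
    print(nm,onz(d["side"],uv,0))
E
```

```text
[[-0.968  0.249 -0.   ]
 [ 0.249  0.968  0.   ]
 [ 0.    -0.    -1.   ]]
(array([-416.71969778, -267.4241194 ,   92.64518632]), np.float64(1.8824556477842322))
(array([-416.71969778, -267.4241194 ,   92.64518632]), np.float64(-1.2591370058055609))
[ 0.51177071  0.33512359  1.00912531 -0.55653524  1.08363748 -0.01326051
  0.62250658]
[[-0.2 -0.4]
 [ 0.5 -0.6]
 [-1.3  0.4]
 [ 0.9 -0.4]
 [-0.   0.8]
 [ 0.4 -0.3]
 [-0.  -0.1]
 [ 0.5  0.7]
 [-0.4 -0.3]
 [ 1.   0.7]
 [-1.  -0.8]
 [-0.1 -0.5]]
side [292 181  30  26 518] [-58.88939296   2.77197033] [ 0.2 -0.2 -0.2  0.2]
scene [323 205  30  20 420] [-58.727941    -9.04664292] [-0.1  0.1 -1.3  1.1]
gauge foot [0.63092111 0.04340194 0.        ]
gauge foot near [ 0.62936765 -0.01326816  0.        ]
foot2 [0.42203704 0.07995005 0.        ]
foot3 [0.31854066 0.11801854 0.        ]
```

Run:
```python
import cv2
a=cv2.imread("pics/scene0.png")[30:200,310:540]; b=cv2.imread("pics/side0.png")[40:265,100:300]
cv2.imwrite("pics/g_sc.png",cv2.resize(a,None,fx=3,fy=3,interpolation=cv2.INTER_CUBIC)); cv2.imwrite("pics/g_si.png",cv2.resize(b,None,fx=2.6,fy=2.6,interpolation=cv2.INTER_CUBIC))
```

```text
(no output)
```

View pics/g_sc.png

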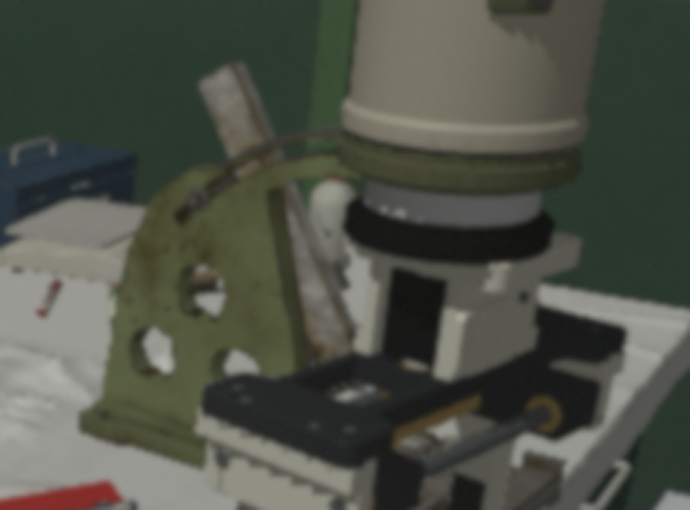

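View pics/g_si.png

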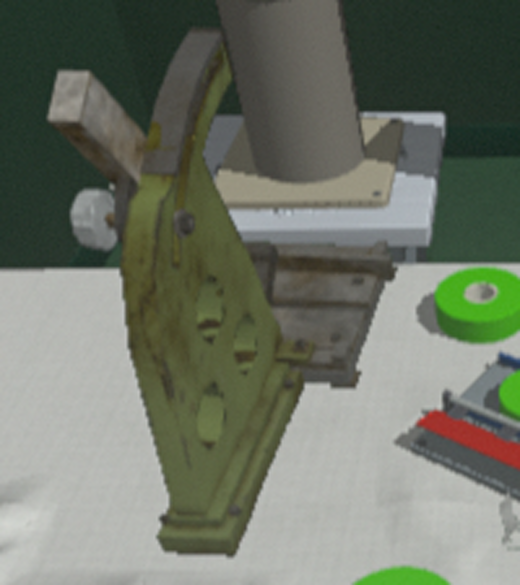

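Run:
```python
from h import *
import pickle
d=pickle.load(open("d0.pkl","rb"))
def tri(a,b):
    o1,d1=ray(d["side"],a);o2,d2=ray(d["scene"],b)
    A=np.c_[d1,-d2]; t=np.linalg.lstsq(A,o2-o1,rcond=None)[0]; p1=o1+t[0]*d1;p2=o2+t[1]*d2
    return (p1+p2)/2,np.linalg.norm(p1-p2)
si=lambda u,v:(u/2.6+100,v/2.6+40); sc=lambda u,v:(u/3+310,v/3+30)
print("lever",tri(si(75,75),sc(225,65)))
print("foot far corner",tri(si(235,553),sc(85,430)))
print("hole top",tri(si(210,308),sc(205,295)))
print("hole low",tri(si(210,418),sc(155,350)))
print("pin",tri(si(184,222),sc(188,210)))
for y in (0,.04,.08,.1):
  o,r=ray(d["side"],si(205,32)); print("arc top at y",y,o+r*(y-o[1])/r[1]) 
  o,r=ray(d["side"],si(385,250)); print("block top right",y,o+r*(y-o[1])/r[1]) 
  o,r=ray(d["side"],si(345,385)); print("block bot",y,o+r*(y-o[1])/r[1])
```

```text
lever (array([ 0.53602215, -0.00066459,  0.3493633 ]), np.float64(0.004847684900265613))
foot far corner (array([0.6380649 , 0.04116152, 0.00144084]), np.float64(0.0024286530925408992))
hole top (array([0.52279377, 0.03307509, 0.15794077]), np.float64(0.0008416572472646495))
hole low (array([0.57443882, 0.02759499, 0.0919505 ]), np.float64(0.00468393993458203))
pin (array([0.53743081, 0.04121068, 0.23796351]), np.float64(0.012721453240297522))
arc top at y 0 [0.28060809 0.         0.27947074]
block top right 0 [-0.38758749  0.         -0.3839076 ]
block bot 0 [ 0.0653707   0.         -0.31957543]
arc top at y 0.04 [0.39760942 0.04       0.32478231]
block top right 0.04 [-0.17987317  0.04       -0.24853702]
block bot 0.04 [ 0.21159225  0.04       -0.19293847]
arc top at y 0.08 [0.51461074 0.08       0.37009387]
block top right 0.08 [ 0.02784114  0.08       -0.11316645]
block bot 0.08 [ 0.35781381  0.08       -0.06630152]
arc top at y 0.1 [0.57311141 0.1        0.39274965]
block top right 0.1 [ 0.1316983   0.1        -0.04548116]
block bot 0.1 [ 0.43092458  0.1        -0.00298304]
```

Request:
send_rows(
  targets=[
    [0.3,[-38,-24,0],0],
    [0.3,[-38,-24,0],0],
    [0.3,[-38,-24,0],0],
    [0.3,[-38,-24,0],0],
    [0.3,[-38,-24,0],0],
    [0.3,[-38,-24,0],0],
    [0.3,[-38,-24,0],0],
    [0.3,[-38,-24,0],0],
    [0.3,[-38,-24,0],0],
    [0.3,[-38,-24,0],0],
    [0.3,[-37,-24,0],0],
    [0.3,[0,0,0],0],
  ],
)

```text
t: 2.55
tool_pos: [0.4904, 0.2175, 0.2186]
orientation: [0.402, 3.114, -0.002]
force: [0.1, -0.2, -0.1]
opening: 0.0607
```

Request:
send_rows(
  targets=[
    [0.3,[0,0,0],0.145],
    [0.3,[0,0,0],0.145],
    [0.3,[0,0,0],0.145],
    [0.3,[0,0,0],0.145],
    [0.3,[0,0,0],0.145],
    [0.3,[0,0,0],0.145],
    [0.3,[0,0,0],0.145],
    [0.3,[0,0,0],0.145],
    [0.3,[0,0,0],0.145],
    [0.3,[0,0,0],0.145],
    [0.3,[0,0,0],0.145],
    [0.3,[0,0,0],0.145],
  ],
)

```text
t: 3.75
tool_pos: [0.487, 0.2222, 0.2187]
orientation: [-2.641, -1.701, -0.0]
force: [0.2, -0.8, -0.5]
opening: 0.0606
```

Run:
```python
from plant import robot, optics
from h import *
import pickle
d={}
for n in ["wrist","side","scene"]:
    d[n]=optics.read_camera(n); cv2.imwrite(f"pics/{n}1.png",d[n]["color"][:,:,::-1])
pickle.dump(d,open("d1.pkl","wb"))
s=robot.read_state(); p=np.load("pose.npy"); print(s["t"],s["tool_pos"],s["q"],s["force"],s["opening"]); print(plan(s,p,(-112,-39,120)), w2case(p,s["tool_pos"]))
print(d["wrist"]["position"]-s["tool_pos"],tool(s).T@R.from_rotvec(d["wrist"]["orientation"]).as_matrix())
```

```text
3.9 [0.48715748 0.2220467  0.21867223] [ 3.31753898e-01 -4.45906764e-02  1.66815749e+00  1.88358881e-04
  1.51805894e+00  7.49135338e-01] [-0.31174336  0.16046982 -0.2992946 ] 0.0604954612251228
(array([-3.10753929, -0.83303127, 92.67200417]), np.float64(0.1442796556939553)) [[-108.81351068  -39.3930806   212.67223355]]
[0.0311512  0.0692599  0.16615065] [[-8.39019170e-03  9.62158511e-01  2.72361167e-01]
 [ 9.99964787e-01  8.02586272e-03  2.45168629e-03]
 [ 1.72977490e-04  2.72372146e-01 -9.62191968e-01]]
```

View pics/wrist1.png

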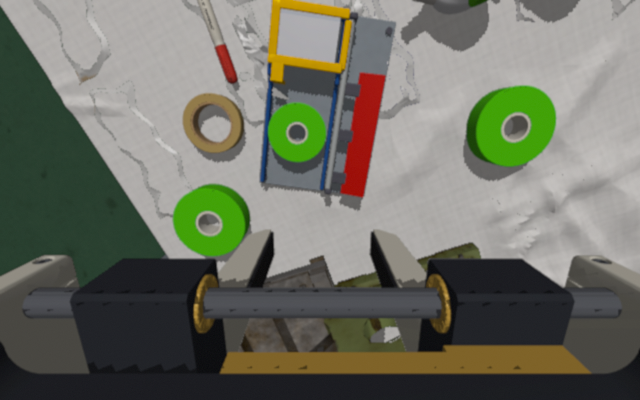

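View pics/side1.png

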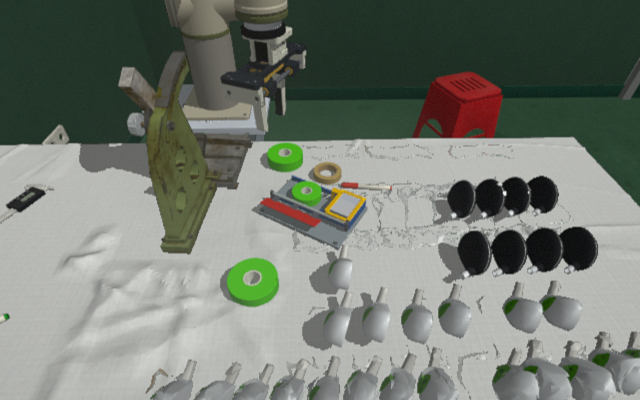

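Run:
```python
from h import *
import pickle
d=pickle.load(open("d1.pkl","rb")); c=d["wrist"]; p=np.load("pose.npy")
im=cv2.resize(c["color"][:,:,::-1],None,fx=4,fy=4,interpolation=cv2.INTER_CUBIC)
cv2.imwrite("pics/w1raw.png",cv2.resize(c["color"][0:200,160:420,::-1],None,fx=3,fy=3,interpolation=cv2.INTER_CUBIC))
def poly(P,col):
    u=proj(c,case2w(p,P))*4+1.5; cv2.polylines(im,[np.round(u).astype(int)],True,col,1)
poly([(-130,-98,4),(82,-98,4),(82,45,4),(-130,45,4)],(0,0,0))
poly([(-125,-93,29.2),(20,-93,29.2),(20,-64,22.7),(-125,-64,22.7)],(255,255,0))
poly([(-126,36.5,16),(2,36.5,16),(2,-36.5,16),(-126,-36.5,16)],(255,0,255))
poly([(14,-36,33),(78,-36,33),(78,36,33),(14,36,33)],(0,0,255))
cv2.imwrite("pics/w1ov.png",cv2.resize(im[0:830,880:1680],None,fx=.72,fy=.72))
```

```text
(no output)
```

View pics/w1ov.png

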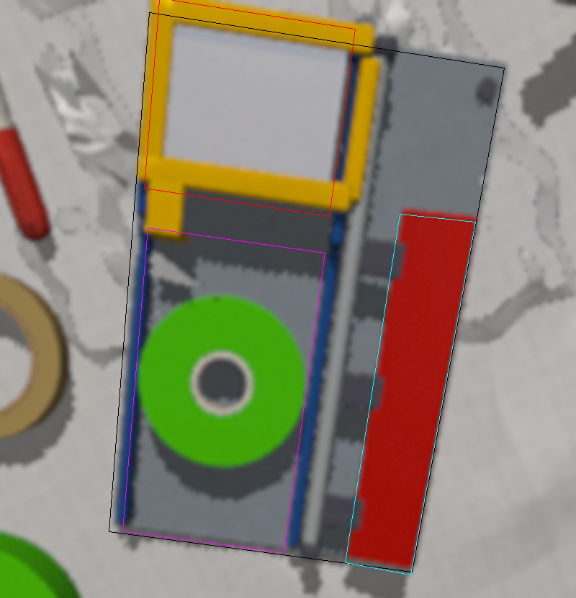

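View pics/w1raw.png

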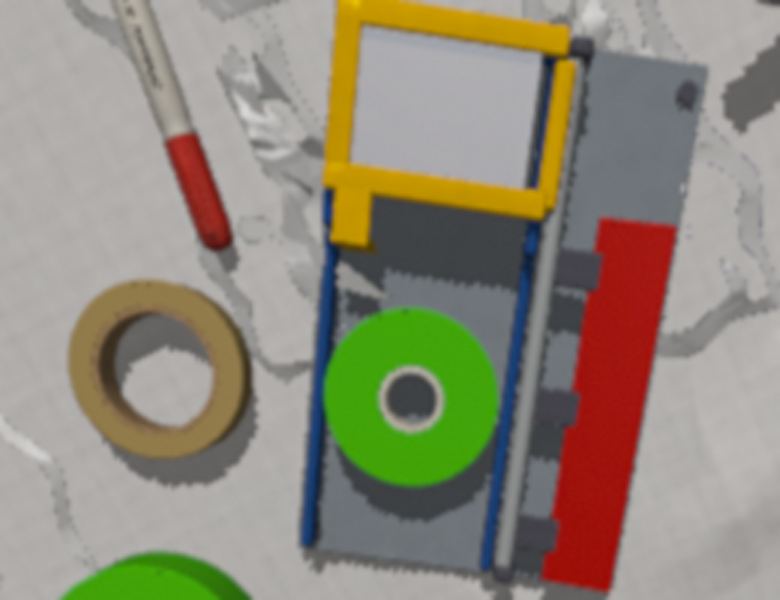

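Run:
```python
from h import *
import pickle
from scipy.optimize import least_squares
from plant import robot
d=pickle.load(open("d1.pkl","rb")); c=d["wrist"]; p=np.load("pose.npy")
W=lambda u,v:((u-1)/3+160,(v-1)/3)
obs=[((20,-64,22.7),W(599,218)),((20,-93,29.2),W(676,225)),((-125,-93,29.2),W(610,591)),((-125,-64,22.7),W(542,581)),((82,-98,4),W(708,68)),((-126,36.5,16),W(314,546)),((-126,-36.5,16),W(484,567))]
f=lambda q:np.concatenate([proj(c,case2w(q,P))[0]-uv for P,uv in obs])
print(np.round(f(p).reshape(-1,2),1)); r=least_squares(f,p); print(p,r.x); print(np.round(f(r.x).reshape(-1,2),1))
q=(r.x*2+p)/3; np.save("pose.npy",q)
# roll
t=np.array(W(411,398)); w=onz(c,t,.006+.026); print("roll top centre",w2case(q,w))
s=robot.read_state(); print(w2case(q,s["tool_pos"]),plan(s,q,(-113,-39,60)))
```

```text
[[-0.8  1.4]
 [-0.5  2. ]
 [-0.8  2.4]
 [-1.   1.4]
 [-1.   0.7]
 [-2.2  2.3]
 [-3.   2.7]]
[0.51177071 0.33512359 1.00912531] [0.51386221 0.33632161 1.01142953]
[[ 0.4 -0.5]
 [ 0.9 -0.1]
 [ 0.7  0.8]
 [ 0.3 -0.1]
 [ 0.2 -1.5]
 [-1.   0.9]
 [-1.7  1.2]]
roll top centre [[-55.96113384  -0.47598151  26.        ]]
[[-110.29133041  -38.4689663   212.67223355]] (array([ -2.77425247,   0.16355692, 152.67189184]), np.float64(0.1427435047612167))
```

Request:
send_rows(
  targets=[
    [0.29,[0,0,0],0.143],
    [0.29,[-2,0,38],0],
    [0.29,[0,0,38],0],
    [0.29,[0,0,38],0],
    [0.29,[0,0,38],0],
    [0.29,[0,0,0],0],
  ],
)

```text
t: 4.5
tool_pos: [0.4816, 0.2185, 0.0608]
orientation: [-2.747, -1.52, 0.016]
force: [-1.2, -0.1, -0.3]
opening: 0.06
```

```bash
cat > look.py <<'E'
import sys
from plant import robot, optics
from h import *
i=sys.argv[1]
p=np.load("pose.npy")
for n in sys.argv[2:]:
    c=optics.read_camera(n); im=c["color"][:,:,::-1]
    u=proj(c,case2w(p,(-40,-20,10)))[0] if n!="wrist" else None
    if n=="wrist": cr=cv2.resize(im[0:320,130:530],None,fx=1.9,fy=1.8,interpolation=cv2.INTER_CUBIC)
    else:
        x=int(u[0]-100); y=int(u[1]-90); cr=cv2.resize(im[y:y+150,x:x+200],None,fx=4,fy=4,interpolation=cv2.INTER_CUBIC)
    cv2.imwrite(f"pics/{n}{i}.png",cr)
s=robot.read_state(); print(round(s["t"],2),"case",np.round(w2case(p,s["tool_pos"]),1),"F",np.round(s["force"],1),"M",np.round(s["wrist_torque"],2),"op",round(s["opening"]*1000,1), "turn",np.round(plan(s,p,(-113,-39,60))[1],3))
E
python3 look.py 2 wrist side scene
```

```text
4.65 case [[-111.6  -39.6   62.5]] F [-0.2 -0.4  0.9] M [-0.08  0.15  0.01] op 59.9 turn -0.002
```

View pics/side2.png

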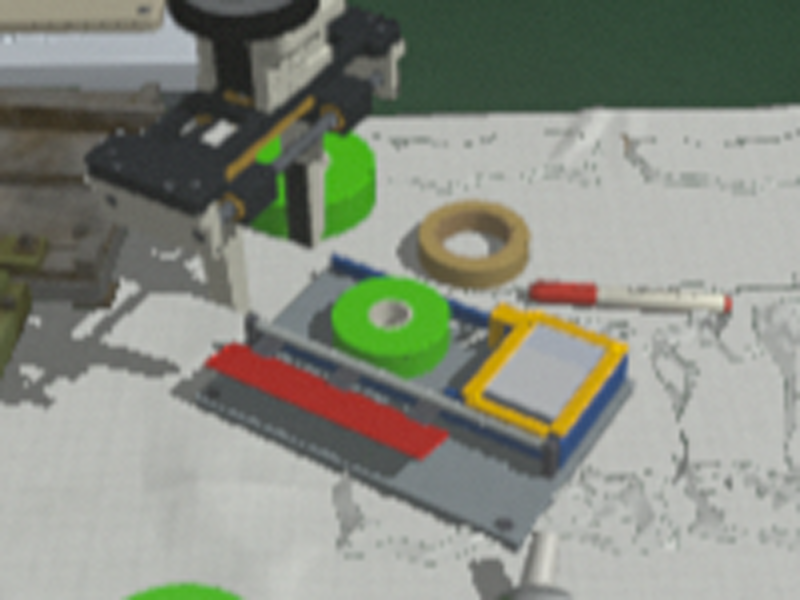

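View pics/wrist2.png

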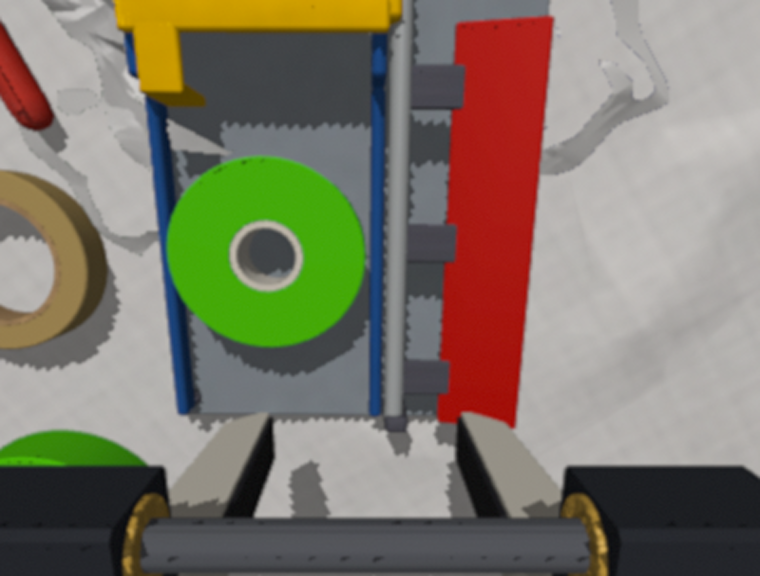

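View pics/scene2.png

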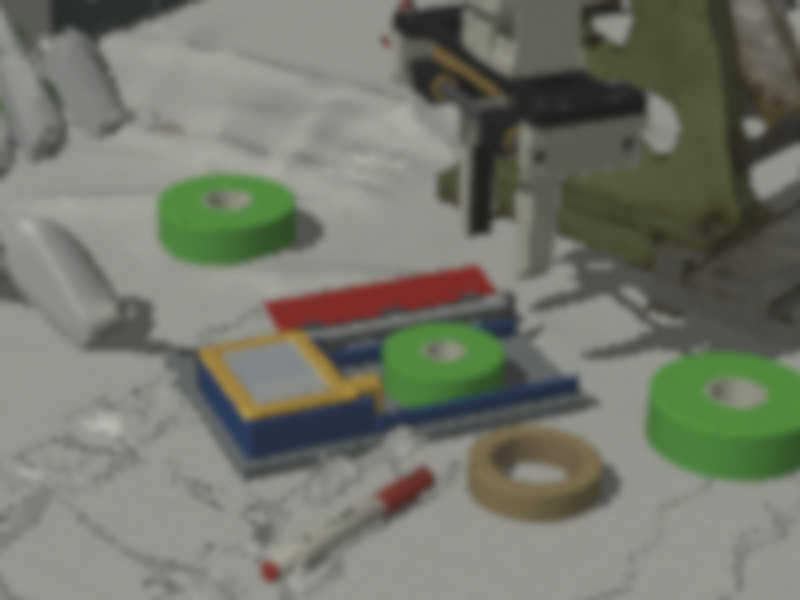

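Request:
send_rows(
  targets=[
    [0.29,[3,0,16],0],
    [0.29,[0,0,14],0],
    [0.29,[0,0,0],0],
    [0.29,[0,0,4],0],
    [0.29,[0,0,4],0],
    [0.29,[0,0,4],0],
    [0.29,[0,0,0],0],
  ],
)

```text
t: 5.35
tool_pos: [0.4886, 0.2227, 0.025]
orientation: [-2.752, -1.516, -0.002]
force: [0.1, 1.0, 4.6]
opening: 0.0598
```

```bash
python3 look.py 3 wrist side
```

```text
5.45 case [[-108.9  -39.4   19.3]] F [-0.   1.1  5. ] M [ 0.22 -0.02  0.04] op 60.0 turn -0.004
```

View pics/side3.png

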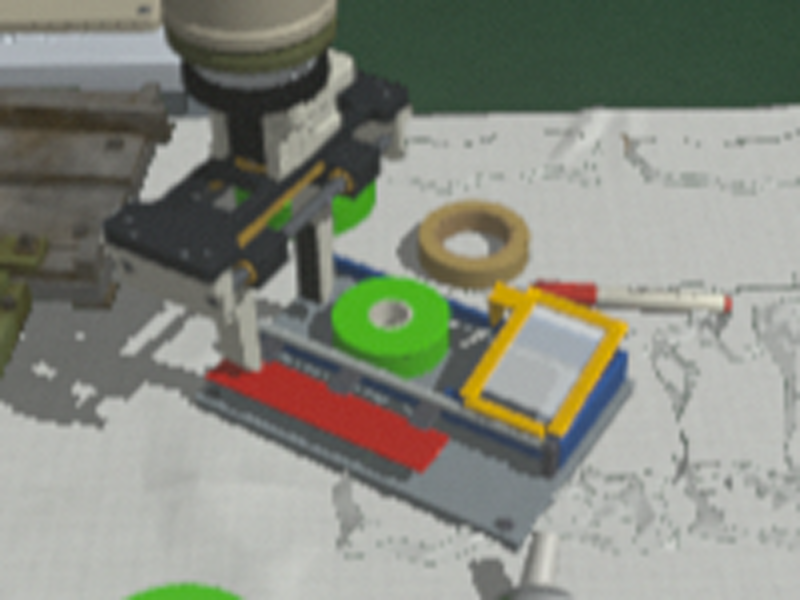

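View pics/wrist3.png

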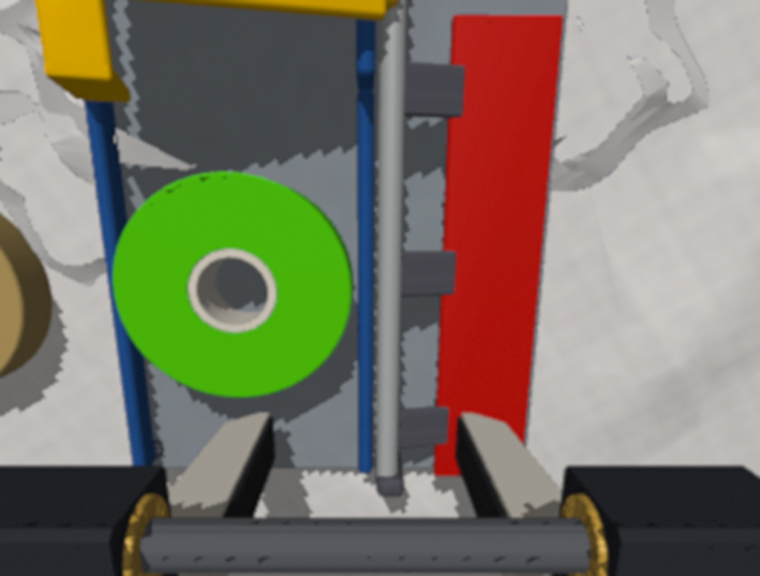

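Request:
send_rows(
  targets=[
    [0.29,[0,0,2],0],
    [0.29,[0,0,2],0],
    [0.29,[0,0,0.5],0],
    [0.29,[0,0,0],0],
  ],
)

```text
t: 5.85
tool_pos: [0.4882, 0.223, 0.0208]
orientation: [-2.751, -1.515, -0.001]
force: [-3.2, 2.6, 7.0]
opening: 0.06
```

```bash
python3 look.py 4 side scene
```

```text
5.95 case [[-108.9  -38.8   14.9]] F [-3.8  2.8  7.2] M [ 0.33  0.53 -0.04] op 59.7 turn -0.004
```

View pics/side4.png

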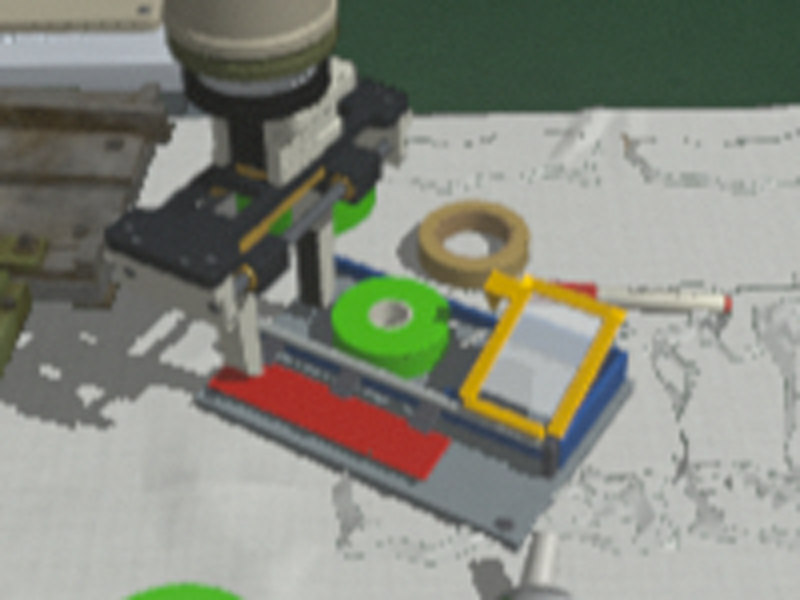

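View pics/scene4.png

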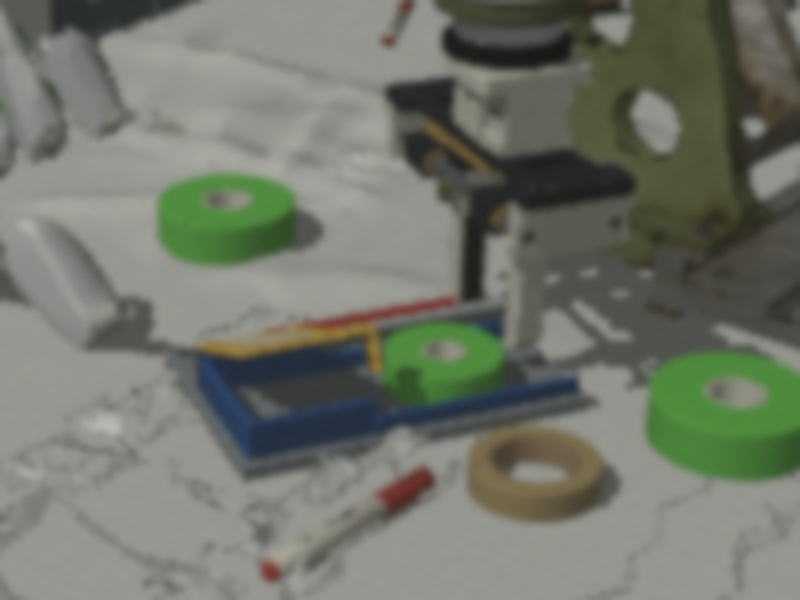

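Request:
send_rows(
  targets=[
    [0.29,[5,0,0],0],
    [0.29,[8,0,0],0],
    [0.29,[8,0,0],0],
    [0.29,[8,0,0],0],
    [0.29,[8,0,0],0],
    [0.29,[8,0,0],0],
    [0.29,[8,0,0],0],
    [0.29,[5,0,0],0],
    [0.29,[2,0,0],0],
    [0.29,[0,0,0],0],
  ],
)

```text
t: 6.95
tool_pos: [0.5205, 0.2723, 0.0204]
orientation: [2.751, 1.515, -0.001]
force: [-0.4, -3.5, 4.4]
opening: 0.0599
```

```bash
python3 look.py 5 side scene wrist
```

```text
7.1 case [[-50.1 -40.   14.4]] F [-0.8 -3.   6.1] M [-0.77  0.02 -0.09] op 60.0 turn -0.004
```

View pics/scene5.png

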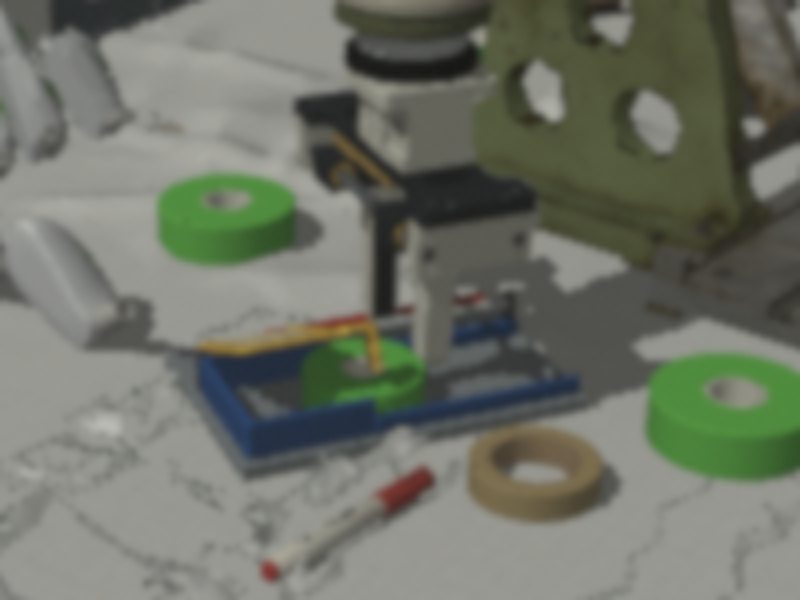

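View pics/wrist5.png

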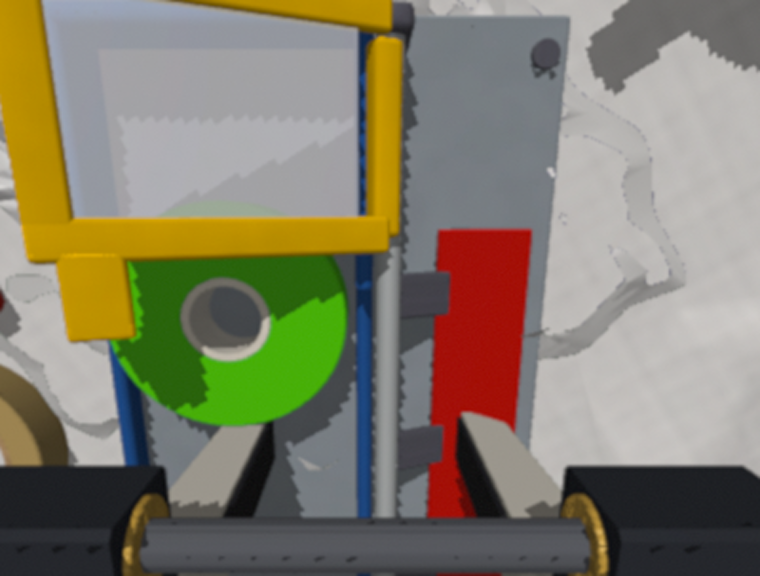

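View pics/side5.png

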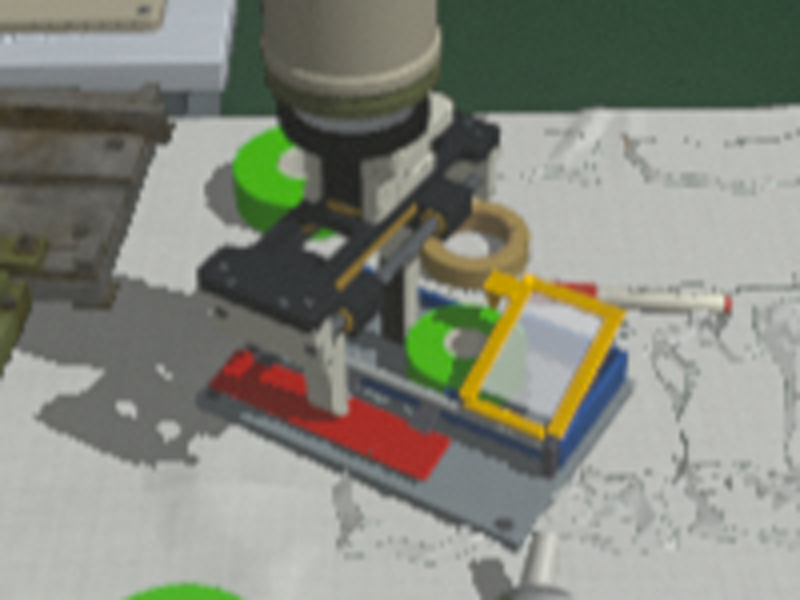

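Request:
send_rows(
  targets=[
    [0.29,[5,0,0],0],
    [0.29,[6,0,0],0],
    [0.29,[6,0,0],0],
    [0.29,[6,0,0],0],
    [0.29,[5,0,0],0],
    [0.29,[4,0,0],0],
    [0.29,[3,0,0],0],
    [0.29,[2,0,0],0],
    [0.29,[0,0,0],0],
  ],
)

```text
t: 8.0
tool_pos: [0.5402, 0.3033, 0.0203]
orientation: [2.751, 1.514, -0.002]
force: [-1.3, -3.4, 6.5]
opening: 0.0601
```

```bash
python3 look.py 6 side scene wrist
```

```text
8.15 case [[-13.3 -40.2  14.3]] F [-0.3 -3.3  5. ] M [-0.87  0.08 -0.07] op 59.9 turn -0.004
```

View pics/scene6.png

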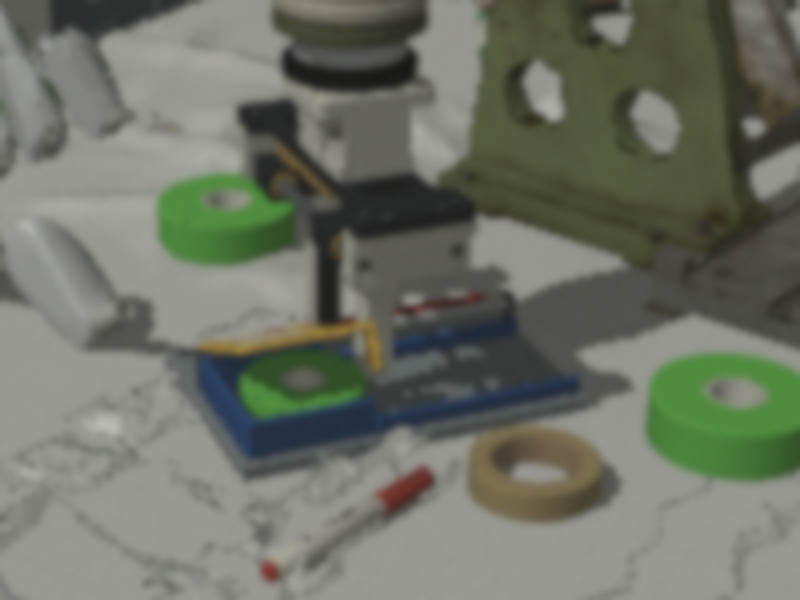

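View pics/wrist6.png

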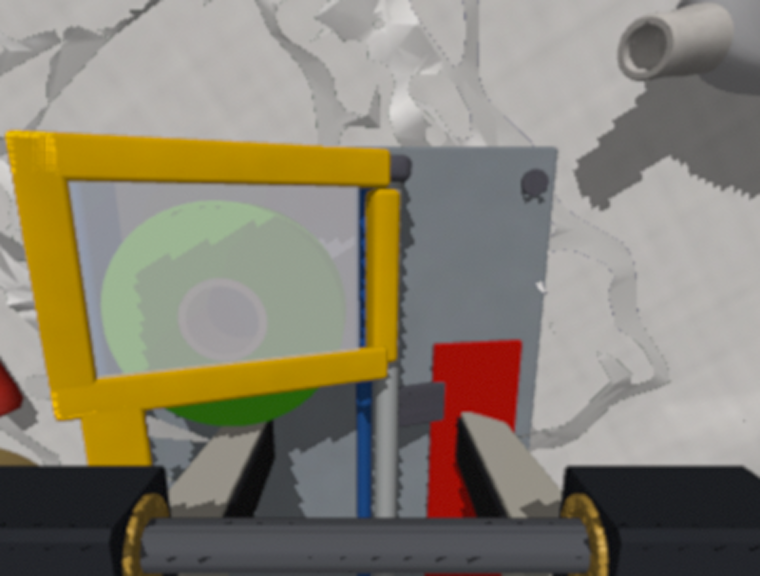

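Request:
send_rows(
  targets=[
    [0.29,[2,0,0],0],
    [0.29,[2,0,0],0],
    [0.29,[1,0,0],0],
    [0.29,[0,0,0],0],
  ],
)

```text
t: 8.55
tool_pos: [0.5427, 0.3074, 0.0203]
orientation: [2.751, 1.514, -0.002]
force: [-1.1, -5.7, 5.3]
opening: 0.0603
```

```bash
cat > rollpos.py <<'E'
from plant import robot, optics
from h import *
p=np.load("pose.npy")
c=optics.read_camera("wrist"); 
cv2.imwrite("pics/w_roll.png",cv2.resize(c["color"][80:280,160:360,::-1],None,fx=3,fy=3,interpolation=cv2.INTER_CUBIC))
for x in (24,29,33,37):
    t=np.linspace(0,2*np.pi,60); u=proj(c,case2w(p,np.c_[x+35*np.cos(t),35*np.sin(t),0*t+26])); print(x,u.min(0),u.max(0), "in crop",(u.min(0)-[160,80])*3,(u.max(0)-[160,80])*3, "ctr",(proj(c,case2w(p,(x,0,26)))[0]-[160,80])*3)
E
python3 look.py 7 side; python3 rollpos.py
```

```text
8.6 case [[ -8.5 -40.2  14.3]] F [-0.9 -4.3  6.2] M [-0.96  0.16 -0.02] op 59.7 turn -0.004
24 [186.60242588 134.40931547] [312.4161018  255.37365617] in crop [ 79.80727763 163.22794641] [457.2483054 526.1209685] ctr [269.21044517 355.63369876]
29 [185.40023074 124.57468659] [312.30437361 247.64126161] in crop [ 76.20069222 133.72405978] [456.91312084 502.92378484] ctr [267.25373822 329.56887356]
33 [184.41883524 116.57609813] [312.21359662 241.36422107] in crop [ 73.25650573 109.7282944 ] [456.64078986 484.09266322] ctr [265.66391394 308.39120459]
37 [183.42175064 108.45835066] [312.12155199 235.00444574] in crop [70.26525192 85.37505198] [456.36465598 465.01333722] ctr [264.05185446 286.91734583]
```

View pics/w_roll.png

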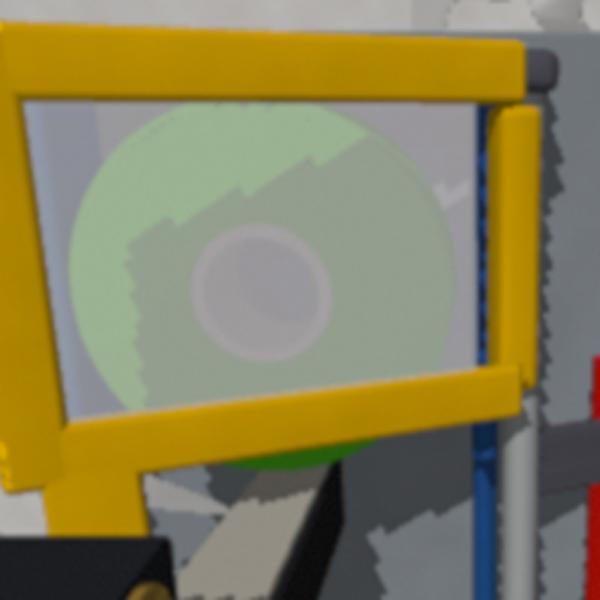

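View pics/side7.png

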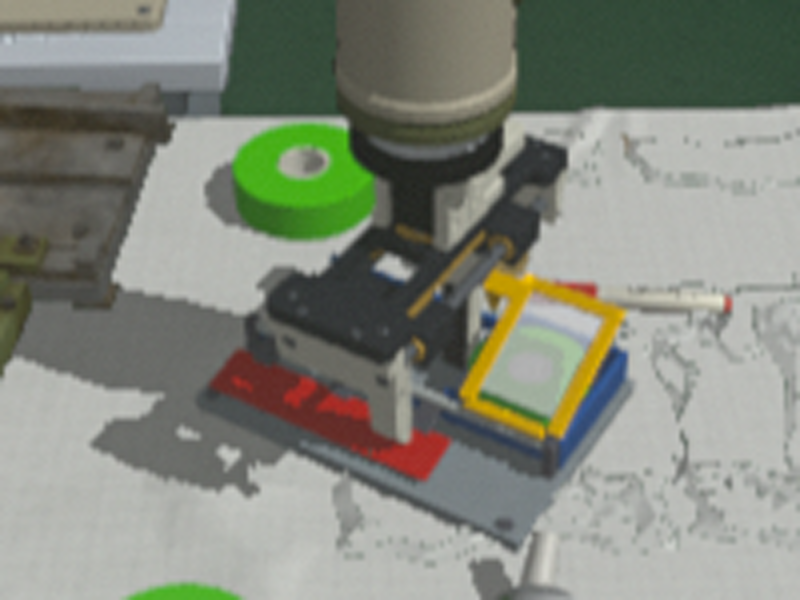

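Request:
send_rows(
  targets=[
    [0.29,[-3,0,0],0],
    [0.29,[-4,0,0],0],
    [0.29,[0,0,-3],0],
    [0.29,[0,0,-3],0],
    [0.29,[0,0,-3],0],
    [0.29,[0,0,-3],0],
    [0.29,[0,0,-4],0],
    [0.29,[0,0,-8],0],
    [0.29,[0,0,-15],0],
    [0.29,[0,0,-20],0],
    [0.29,[0,0,0],0],
  ],
)

```text
t: 9.75
tool_pos: [0.5411, 0.3038, 0.0835]
orientation: [2.751, 1.515, 0.009]
force: [0.2, -0.5, 0.8]
opening: 0.0601
```

```bash
python3 look.py 8 side scene wrist; python3 rollpos.py
```

```text
9.9 case [[-14.6 -39.3  73. ]] F [-0.3 -0.2 -0.7] M [-0.08  0.09 -0.03] op 60.1 turn -0.004
24 [222.3760487  120.92905462] [315.9699639  213.54407972] in crop [187.12814611 122.78716386] [467.90989169 400.63223916] ctr [327.82535219 267.94721529]
29 [221.71986821 113.64803987] [315.91216048 207.44893887] in crop [185.15960464 100.94411962] [467.73648143 382.34681662] ctr [326.75957449 248.00250786]
33 [221.18885431 107.75296113] [315.86538544 202.51904664] in crop [183.56656292  83.25888338] [467.59615632 367.55713992] ctr [325.89712772 231.8628866 ]
37 [220.65235472 101.79432865] [315.81812934 197.54058504] in crop [181.95706415  65.38298595] [467.45438801 352.62175511] ctr [325.02580187 215.5571043 ]
```

View pics/scene8.png

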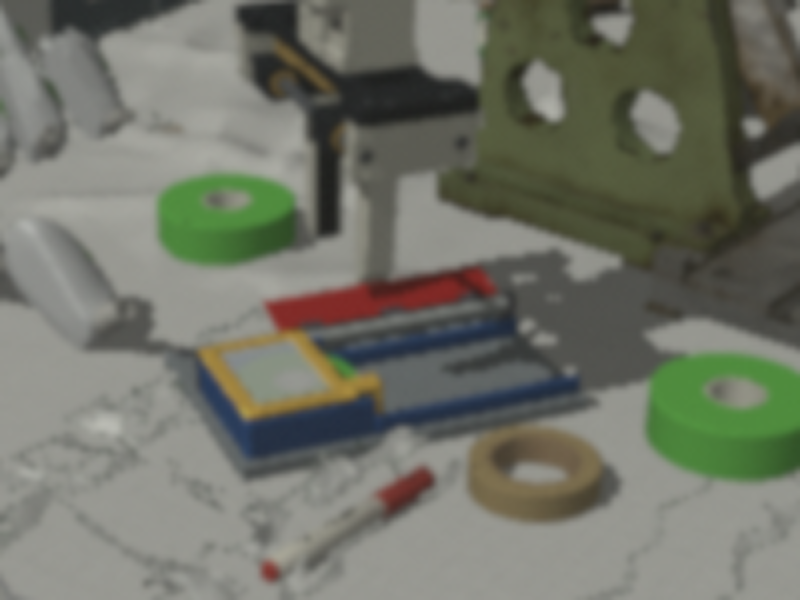

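View pics/wrist8.png

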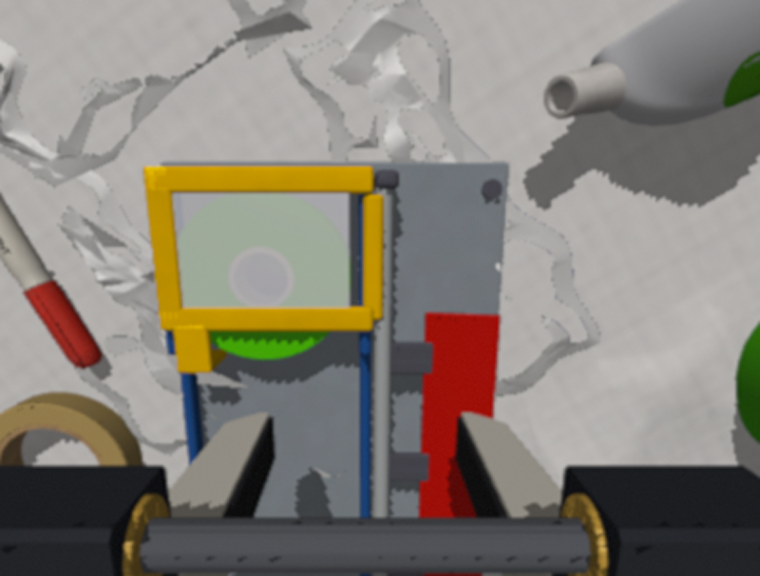

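View pics/w_roll.png

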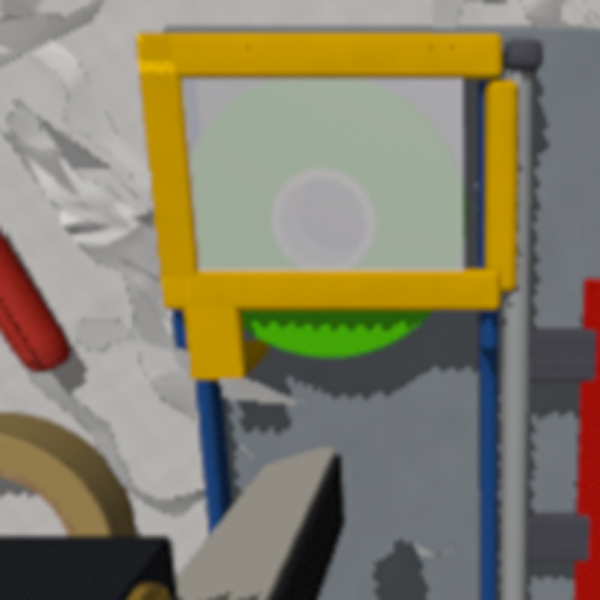

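Request:
send_rows(
  targets=[
    [0.29,[0,0,-30],0],
    [0.29,[0,0,-30],0],
    [0.29,[0,0,-30],0],
    [0.29,[0,0,0],0],
    [0.29,[0,0,0],0],
  ],
)

```text
t: 10.45
tool_pos: [0.539, 0.3027, 0.1689]
orientation: [2.752, 1.516, 0.0]
force: [0.6, -0.0, -0.9]
opening: 0.0599
```

```bash
python3 look.py 9 side scene wrist
python3 - <<'E'
import cv2,numpy as np
for n in ["side","scene"]:
    A=[cv2.imread(f"pics/{n}{i}.png").astype(int) for i in (2,9)]
    for nm,f in [("red",lambda a:(a[...,2]>110)&(a[...,1]<60)&(a[...,0]<60)),("yellow",lambda a:(a[...,2]>150)&(a[...,1]>100)&(a[...,0]<60))]:
        for a in A:
            ys,xs=np.nonzero(f(a)); print(n,nm,len(xs),xs.min(),xs.max(),ys.min(),ys.max(),xs.mean().round(1),ys.mean().round(1))
E
```

```text
10.6 case [[-15.6 -38.7 160.8]] F [ 0.1 -0.4 -0.4] M [-0.07  0.02  0.01] op 60.2 turn -0.004
side red 7780 209 593 286 456 339.6 395.2
side red 7857 211 593 286 456 341.2 394.9
side yellow 4708 464 625 306 435 537.9 371.4
side yellow 4705 464 625 306 435 538.1 371.2
scene red 5166 267 489 270 576 378.0 303.9
scene red 5159 267 489 270 576 378.0 303.6
scene yellow 15 340 372 383 394 363.5 385.1
scene yellow 19 340 372 383 394 358.9 386.1
```

View pics/side9.png

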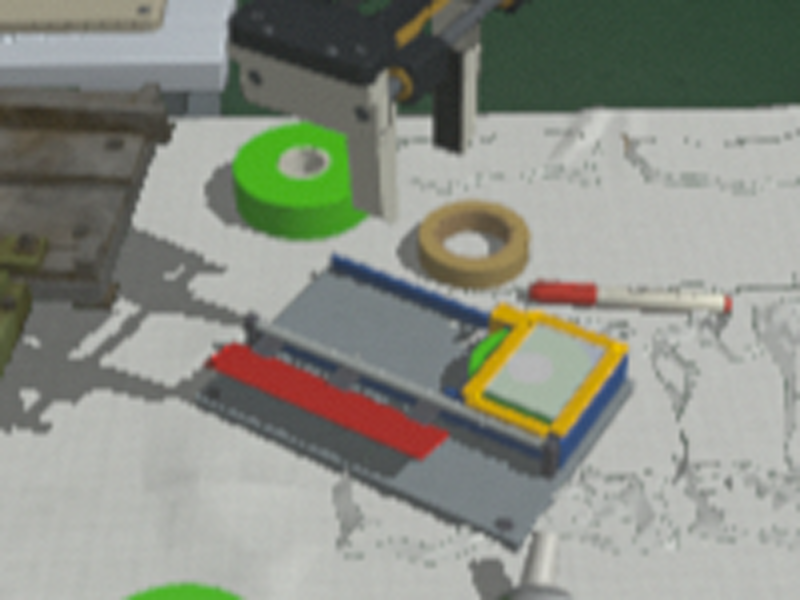

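Both views show the cover at exactly the same pixels as when it was shut at the start. The roll is inside, and the tape, marker and iron head have not moved. I'm handing the job in.

```bash
python3 -c "
from plant import ticket
print(ticket.close_job())"
```

```text
the job is handed in; nothing more can be done
None
```

The sticker roll is in its case with the cover shut behind it, and I handed the job in at about 10.6 s; the system reports no verdict.

**What I did:** I set the fingers 60 mm apart so they straddled the hinge shaft. The right fingertip pressed the red bar down to about 0.4 rad (worked out from the fingertip height), with about 5–7 N upward on the tool. The left fingertip then pushed the smallest green roll, the one in the lane, about 90 mm along while the bar stayed down. After that I backed off, let the bar up slowly and rose to about 160 mm above the case.

**Last checks:**
- **Roll:** its centre is at about case x = 36 from the wrist picture and 34 from the arm position. These differ by 2 mm, but both are well inside the 24–45 mm range.
- **Cover:** the bar and cover frame show at the same pixels as before I touched them in the side view, so it is shut. In the scene view the bar matches too, but too little yellow was picked up there to check the frame.
- **Bystanders:** the tape, marker and iron head look unmoved in the pictures.
- **Robot:** it is clear of everything, with less than 1 N on the tool.

No check failed.

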